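Tap the tilted bottle to free the jammed ball

ROBOT

A 6-joint arm with a two-finger parallel gripper is mounted at the origin on a cart in front of the work surface, level with it; the furniture and walls round the work are solid. World frame = base frame: x ahead of the robot, y to its left, z up, the work surface at z = 0. Lengths are in mm, angles in rad, forces in N, time in s.
With the tool pointing down it reaches from about 350 to 775 mm from the base axis. Payload 7.3 kg.
Tool frame: the origin (TCP) lies at the very end of the fingers, on their centre line; the grasp point (between the pads) lies 19 mm behind it; z points along the fingers, y is the line along which they close (so a half turn about z gives the same grasp; the last joint's range is limited). The gripper opens to 92 mm and grips with 3 to 60 N. Pads are 19 mm wide; open, the fingers measure 130 mm over their backs; the gripper's body (75 mm by 190 mm) begins 47 mm behind the grasp point.
Start: joints at [-1.466, 0.342, 1.524, -0, 1.275, -0.146], TCP at [130.316, -508.589, 226.741] pointing down, gripper open.
Joint ranges: [-2.53, 2.53], [-0.77, 2.02], [0.04, 2.7], [-1, 4.14], [0.28, 2.66], [-3.11, 3.11]. Speed limits (rad/s): [2.57, 2.57, 3.14, 3.14, 3.14, 3.14].

INTERFACE

Orientations are given as [roll, pitch, yaw] about the fixed x, y, z axes, in that order (R = Rz(yaw) Ry(pitch) Rx(roll)).
In Python, from plant import * gives the robot as it stands.
- The arm moves only by the tool arm_command, never from a script. Its arguments are lists of equal length, an entry for each row: "gripper": the finger opening in mm, from 0 to 91.8; "dp": the shift along the tool's x, y, z in units of 25 mm (1.0 is 25 mm), a list of three; "twist": the turn about the tool's z in units of 5 degrees (1.0 is 5 degrees). A call has exactly 5 rows; each row shifts and turns the commanded pose from where the row before left it, along the tool's axes as they then stand; what a row does not reach is not made up. A row lasts 1/8 s, in which the tool goes at most 62.5 mm and 10.7 degrees, less where a joint would pass 70% of its speed; a pose out of reach is approached as far as the arm can. A call is refused whole if a number of a shift passes 1 or a number of a turn 1, either way. A call with a gripper value outside its range is refused whole. The fingers move at their own pace and stop on an object; the grip force is fixed at half the most. Time passes only in rows, so rows that do not move let the fingers close, or fill a call up. It gives the time, the measured TCP pose, the force, the opening and the grip force at its end, in the units of the state.
- get_obs(): the state, without advancing time (a new reading comes with each control period).
- capture(name): name is "scene" or "top" or "wrist"; returns the picture (400x640x3 uint8, red, green, blue); there is no depth.
- get_calibration(name): a dict with "mtx" (3x3 intrinsics, pixels), "dist_coeffs" ([k1, k2, p1, p2, k3] as OpenCV has them; the pictures are not rectified), "position" and "attitude" of the camera in the world; the wrist camera has in their place "mount" (4x4, takes a point from camera to tool coordinates, whose origin is the TCP and whose axes are the flange's). Camera axes: x right, y down, z forward; pixel columns grow to the right and rows downward; lengths in mm; the calibration is good to about 2 mm. A picture is of the moment at which its call begins: read the wrist's pose just before it. get_calibration takes no time and is no camera call.
- close_job(): hands the job in; it is judged then, once.
The state is a dict: "time": time; "joint_positions": joint angles; "dq": joint speeds; "tau": joint torques, N m; "tool_pos": TCP position; "tcp_rot": TCP orientation; "contact_force": force on the tool from outside, world axes, zero at the start; "moment": the same for the moment, N m; "grip_width": finger opening in mm; "finger_force": force on a finger pad.
Only numpy, scipy, OpenCV 4.12 (cv2) and the standard library are available. Lean on these libraries where they do the work, as an engineer would, in place of code of your own. Each camera call takes 0.05 s, during which the arm holds its last target. There are 200 camera calls.

TASK

A steel ball has hung up in the clear neck of the orange bottle, which lies tilted mouth-down on its sprung rocking stand. Tap the side of the orange bottle with the fingers so that it rocks over sideways and the ball comes free and drops into the yellow bin under its mouth; then back away and let the bottle spring upright again. Do not disturb the green bottle.

Things in the scene. Friction and masses are not known exactly. Their poses are not given: they have to be found in the camera images.
- orange_bottle_mid (a point): Centre of the orange bottle's body (cylinder 60 mm across, 75 mm long), on its axis, 126 mm above the bench; its top edge is at 170 mm. x: along the axis to the butt, 25 deg upward (mouth 105 mm away in -x); y: level, square to the flanks, which lie at y = +-30 mm; tap either. It rocks sideways on a pivot 45 mm below the axis; a spring returns it (4 N at 17 mm of rocking).
- steel_ball: The jammed steel ball, 14 mm across, 10 to 16 g; origin at its centre. It lies in the orange bottle's clear neck behind a small bump in the middle of the neck's floor. It rolls round the bump and out when the bottle's middle is driven 10 to 22 mm sideways (aim at 17) and kept there a moment (0.3 s is ample); the bottle meets a stop at 25 mm.
- orange_bin (a point): Middle of the inner floor of the small open yellow bin (106 mm across, 66 mm front to back, 45 mm high; one end wall only 25 mm) fixed on the stand under the orange bottle's mouth. x: level, toward the bottle's butt; y: to the side, along the bin's 106 mm; z up.
- green_bottle_mid (a point): The same point, with the same axes, of the green bottle: a bystander of the same make on its own stand with a blue-grey bin, 170 to 250 mm to one side of the orange one. It must not be rocked.

How it is judged (in metres and radians):
On the way:
1. the orange bottle is tapped: its middle is rocked at least 5 mm to the side while the ball is still in the neck (distance of orange_bottle_mid from where it was at the start of the episode above 0.005 m and distance between steel_ball and orange_bottle_mid below 0.115 m), for 0.02 s.
At the end, for the whole second after the job is handed in: The steel ball lies at rest inside the yellow bin, below its rim, and the orange bottle has sprung back upright (its middle within 4 mm of where it stood) (x of steel_ball in the frame of orange_bin between -0.033 and 0.033 m and y of steel_ball in the frame of orange_bin between -0.053 and 0.053 m and z of steel_ball in the frame of orange_bin between 0 and 0.035 m and linear speed of steel_ball below 0.03 m/s and distance of orange_bottle_mid from where it was at the start of the episode below 0.004 m); the robot touches nothing.
It fails at once if the green bottle is rocked (its middle moves more than 6 mm) (distance of green_bottle_mid from where it was at the start of the episode above 0.006 m).
It also fails if it takes over 26 s, if anything falls off the work surface, if the arm or the gripper's body presses on something with over 40 N, if the wrist force passes 120 N, or if a joint passes its speed limit or range.

## Working session

There is one attempt and no reset: what is moved stays moved. The work goes in short steps, Python scripts to look and compute and a tool call to move; the robot and the scene stay as the last step left them, time stands still between calls to the robot, and variables do not carry over. Pictures are saved under pics/ and viewed, at most 10 in all, crops included, and the job is handed in when it is done.

Besides the shell and the picture viewer there is one more tool, called after "Emit:" by a JSON object that holds its "name" and its "arguments". arm_command: Moves the arm, as the interface text tells. Its arguments: {"type":"object","properties":{"gripper":{"type":"array"},"dp":{"type":"array"},"twist":{"type":"array"}},"required":["gripper","dp","twist"]}

```bash
mkdir -p pics; ls
python3 - <<'E'
from plant import *
import cv2,numpy as np
o=get_obs();print(o)
for n in("scene","top"):
    c=get_calibration(n);print(n,c)
    cv2.imwrite(f"pics/{n}0.png",capture(n)[:,:,::-1])
E
```

```text
pics
{'time': 0.0, 'joint_positions': array([-1.46597633e+00,  3.42722053e-01,  1.52501168e+00,  2.13291363e-06,
        1.27535933e+00, -1.46003834e-01]), 'dq': array([-0.00056478,  0.00056682, -0.00246116, -0.00103919,  0.00067273,
       -0.00141966]), 'tau': array([ 8.57276555e-04, -4.31233120e+01, -2.44215077e+01,  7.19149341e-02,
        5.59598836e-02, -1.29457976e-04]), 'tool_pos': array([ 130.2848282 , -508.17201306,  226.04715725]), 'tcp_rot': array([-3.14010851e+00, -2.20305708e-04,  2.50823043e-01]), 'contact_force': array([-0.8261124 , -0.2058533 ,  0.22356252]), 'moment': array([-0.03645919, -0.01798667,  0.01875073]), 'finger_force': 0.0, 'grip_width': 91.61057523464109}
scene {'mtx': array([[458.7433666 ,   0.        , 319.15453718],
       [  0.        , 458.7433666 , 193.55229453],
       [  0.        ,   0.        ,   1.        ]]), 'dist_coeffs': array([-0.11535588,  0.        ,  0.        ,  0.        ,  0.        ]), 'position': array([ -51.59815711, -578.64420405,  483.04049837]), 'attitude': array([-2.03455715,  0.02517618, -0.83094772])}
top {'mtx': array([[370.56275018,   0.        , 313.37757313],
       [  0.        , 370.56275018, 199.62612665],
       [  0.        ,   0.        ,   1.        ]]), 'dist_coeffs': array([-0.0343039,  0.       ,  0.       ,  0.       ,  0.       ]), 'position': array([399.22760129, -47.89449528, 945.03423946]), 'attitude': array([-3.01883425, -0.00684113, -1.56092193])}
```

View pics/scene0.png

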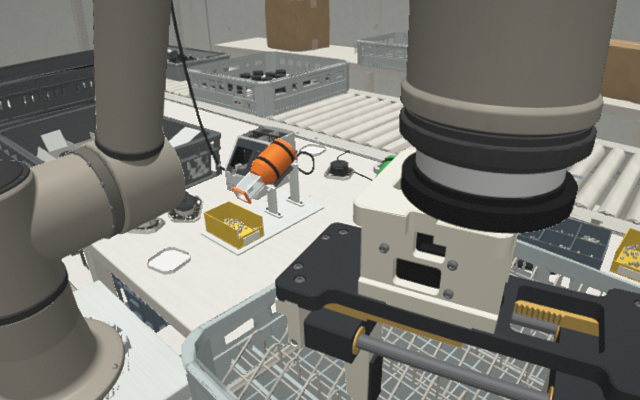

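View pics/top0.png

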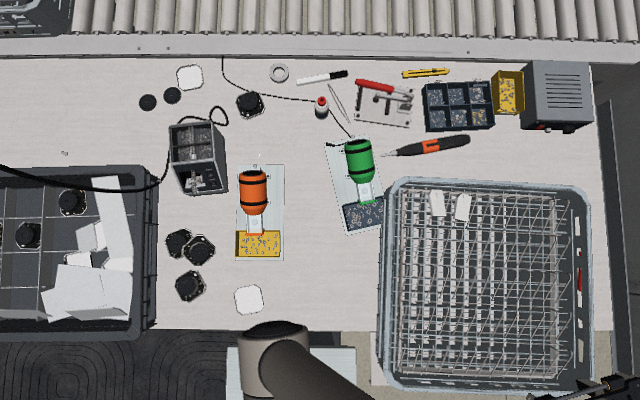

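The top view shows the orange bottle at about (254,190), mouth down in the picture (-x), over the yellow bin at (258,243). The green bottle is at (358,158). The right (-y) flank is free.

```bash
cat > h.py <<'E'
from plant import *
import cv2,numpy as np
from scipy.spatial.transform import Rotation as R
def ray(n,uv):
    c=get_calibration(n)
    p=cv2.undistortPoints(np.array(uv,float).reshape(-1,1,2),c["mtx"],c["dist_coeffs"])[:,0]
    d=np.c_[p,np.ones(len(p))]@R.from_euler("xyz",c["attitude"]).as_matrix().T
    return c["position"],d
def plane(n,uv,z):
    o,d=ray(n,uv); return o+d*((z-o[2])/d[:,2])[:,None]
def blob(img,lo,hi,box):
    h=cv2.cvtColor(img,cv2.COLOR_RGB2HSV); m=cv2.inRange(h,lo,hi)
    k=np.zeros_like(m);x0,y0,x1,y1=box;k[y0:y1,x0:x1]=1
    m=cv2.morphologyEx(m*k,cv2.MORPH_CLOSE,np.ones((7,7)))
    n,l,s,c=cv2.connectedComponentsWithStats(m); i=1+s[1:,4].argmax()
    return (l==i).astype(np.uint8),s[i]
E
python3 - <<'E'
from h import *
t=cv2.imread("pics/top0.png")[:,:,::-1].copy(); s=cv2.imread("pics/scene0.png")[:,:,::-1].copy()
C={}
for nm,im,cam,lo,hi,box in[("orange","t","top",(3,150,80),(14,255,255),(225,160,285,218)),("green","t","top",(45,120,40),(85,255,255),(335,130,385,190)),
   ("bin","t","top",(18,120,80),(32,255,255),(225,222,290,265)),("orangeS","s","scene",(3,150,80),(14,255,255),(240,125,305,185))]:
    m,st=blob(t if im=="t" else s,lo,hi,box)
    q=cv2.minAreaRect(cv2.findContours(m,0,1)[0][0]);C[nm]=q[0]
    print(nm,st,q, plane(cam,[q[0]],45 if nm=="bin" else 126)[0].round(1))
    print(plane(cam,cv2.boxPoints(q),45 if nm=="bin" else 126).round(1).tolist())
    if nm in("orange","green"):
        ys=range(st[1]+8,st[1]+st[3]-8,4)
        for y in ys:
            x=np.flatnonzero(m[y]); P=plane("top",[(x[0]-.5,y),(x[-1]+.5,y)],126);print(y,P.round(1)[:,:2].tolist(),P.mean(0).round(1)[:2])
o1,d1=ray("top",[C["orange"]]);o2,d2=ray("scene",[C["orangeS"]])
k=np.linalg.lstsq(np.c_[d1[0],-d2[0]],o2-o1,rcond=None)[0]
print("tri",o1+k[0]*d1[0],o2+k[1]*d2[0])
E
```

```text
orange [239 173  28  42 989] ((252.62991333007812, 193.35775756835938), (41.72964096069336, 26.381851196289062), 87.39744567871094) [513.   83.2 126. ]
[[558.6, 116.3, 126.0], [561.9, 57.2, 126.0], [468.0, 50.5, 126.0], [464.7, 108.9, 126.0]]
181 [[540.6, 115.7], [541.2, 55.2]] [540.9  85.5]
185 [[531.5, 113.2], [532.2, 54.9]] [531.8  84.1]
189 [[522.5, 112.8], [523.1, 54.7]] [522.8  83.8]
193 [[513.5, 112.5], [514.1, 54.5]] [513.8  83.5]
197 [[504.5, 112.2], [505.1, 52.0]] [504.8  82.1]
201 [[495.5, 109.7], [496.1, 51.8]] [495.8  80.7]
205 [[486.6, 109.4], [487.2, 53.8]] [486.9  81.6]
green [345 140  29  44 965] ((359.83782958984375, 162.0270233154297), (41.42854309082031, 25.646240234375), 80.53767395019531) [ 587.  -156.6  126. ]
[[629.1, -120.3, 126.0], [639.8, -178.1, 126.0], [545.5, -192.5, 126.0], [535.2, -135.6, 126.0]]
148 [[619.1, -122.0], [619.9, -181.1]] [ 619.5 -151.5]
152 [[609.9, -124.2], [610.6, -183.3]] [ 610.2 -153.8]
156 [[600.6, -124.2], [601.3, -183.2]] [ 600.9 -153.7]
160 [[591.4, -126.5], [592.1, -185.4]] [ 591.7 -155.9]
164 [[582.2, -128.7], [582.9, -187.5]] [ 582.5 -158.1]
168 [[573.0, -128.7], [573.7, -187.4]] [ 573.3 -158. ]
172 [[563.8, -133.2], [564.5, -187.3]] [ 564.2 -160.2]
bin [ 235  230   45   27 1096] ((257.0, 243.0), (26.0, 44.0), 90.0) [403.4  82.   45. ]
[[434.1, 136.3, 45.0], [435.3, 29.6, 45.0], [372.9, 28.3, 45.0], [371.8, 134.1, 45.0]]
orangeS [ 251  139   45   45 1177] ((273.0315246582031, 160.85067749023438), (29.050029754638672, 44.96211624145508), 42.87889862060547) [520.1  83.3 126. ]
[[464.2, 98.7, 126.0], [638.2, 196.2, 126.0], [579.5, 67.2, 126.0], [430.3, -2.5, 126.0]]
tri [512.67406924  82.83770962 128.13660142] [516.70975425  79.35367567 128.13948889]
```

Emit:
{"name": "arm_command", "arguments": {"gripper": [0, 0, 0, 0, 0], "dp": [[0, 0, 0], [0, 0, 0], [0, 0, 0], [0, 0, 0], [0, 0, 0]], "twist": [-1, -1, -1, -1, -1]}}

```text
time: 0.72
tool_pos: [130.3, -508.3, 226.3]
tcp_rot: [-3.141, -0.0, 0.69]
contact_force: [0.2, -1.0, -0.5]
grip_width: 46.4
finger_force: 0.0
```

Orange mid is at about (511, 83), with its axis along world x to within a degree or two. The 60 mm width checks, the bin is at (403, 82), and the two rays meet at z 128. Plan: turn the tool to yaw 90°, go to (510, 0), descend to z 116 and push +y from the flank at y≈53.

Emit:
{"name": "arm_command", "arguments": {"gripper": [0, 0, 0, 0, 0], "dp": [[0, 0, 0], [0, 0, 0], [0, 0, 0], [0, 0, 0], [0, 0, 0]], "twist": [-1, -1, -1, -1, -1]}}

```text
time: 1.35
tool_pos: [130.3, -508.3, 226.3]
tcp_rot: [-3.141, -0.001, 1.126]
contact_force: [0.0, 0.3, 0.5]
grip_width: 0.8
finger_force: 0.0
```

Emit:
{"name": "arm_command", "arguments": {"gripper": [0, 0, 0, 0, 0], "dp": [[0, 0, 0], [0, 0, 0], [0, 0, 0], [0, 0, 0], [0, 0, 0]], "twist": [-1, -1, -1, -1, -1]}}

```text
time: 1.98
tool_pos: [130.3, -508.3, 226.3]
tcp_rot: [-3.141, -0.001, 1.563]
contact_force: [-0.9, -1.2, -0.3]
grip_width: 0.6
finger_force: 0.0
```

Emit:
{"name": "arm_command", "arguments": {"gripper": [0, 0, 0, 0, 0], "dp": [[1, 0.75, 0], [1, 0.75, 0], [1, 0.75, 0], [1, 0.75, 0], [1, 0.75, 0]], "twist": [0, 0, 0, 0, 0]}}

```text
time: 2.6
tool_pos: [225.9, -383.6, 226.5]
tcp_rot: [-3.141, -0.001, 1.56]
contact_force: [-0.2, -0.3, -0.6]
grip_width: 0.3
finger_force: 0.0
```

Emit:
{"name": "arm_command", "arguments": {"gripper": [0, 0, 0, 0, 0], "dp": [[1, 0.75, 0], [1, 0.75, 0], [1, 0.75, 0], [1, 0.75, 0], [1, 0.75, 0]], "twist": [0, 0, 0, 0, 0]}}

```text
time: 3.22
tool_pos: [320.9, -259.6, 226.5]
tcp_rot: [-3.141, -0.0, 1.56]
contact_force: [0.8, -1.1, -0.1]
grip_width: 0.2
finger_force: 0.0
```

Next to x=510, y≈-5.

Emit:
{"name": "arm_command", "arguments": {"gripper": [0, 0, 0, 0, 0], "dp": [[1, 0.75, 0], [1, 0.75, 0], [1, 0.75, 0], [1, 0.75, 0], [1, 0.75, 0]], "twist": [0, 0, 0, 0, 0]}}

```text
time: 3.85
tool_pos: [416.0, -135.7, 226.5]
tcp_rot: [-3.141, -0.0, 1.56]
contact_force: [-0.1, -0.0, -0.9]
grip_width: 0.4
finger_force: 0.0
```

Emit:
{"name": "arm_command", "arguments": {"gripper": [0, 0, 0, 0, 0], "dp": [[1, 0.75, 0], [1, 0.75, 0], [1, 0.75, 0], [1, 0.75, 0], [1, 0.5, 0]], "twist": [0, 0, 0, 0, 0]}}

```text
time: 4.47
tool_pos: [505.0, -11.7, 226.2]
tcp_rot: [-3.141, -0.0, 1.56]
contact_force: [-0.0, -0.2, 0.9]
grip_width: 0.5
finger_force: 0.0
```

Run:
```python
from h import *
print(get_obs()["tool_pos"])
cv2.imwrite("pics/w1.png",capture("wrist")[:,:,::-1]);t=capture("top");cv2.imwrite("pics/t1.png",cv2.resize(t[100:300,170:490],None,fx=2.4,fy=2.4)[:,:,::-1])
```

```text
[505.00751644 -11.7490293  226.24676431]
```

View pics/w1.png

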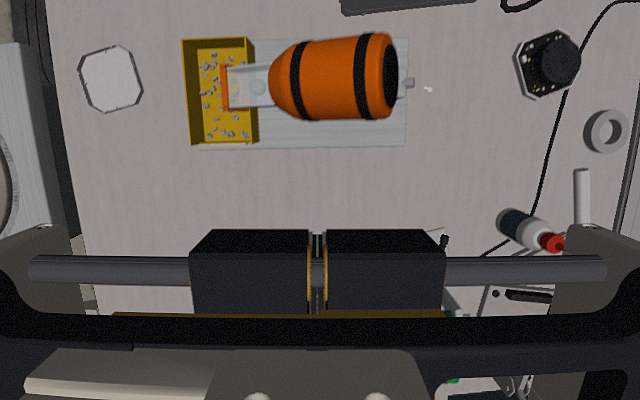

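View pics/t1.png

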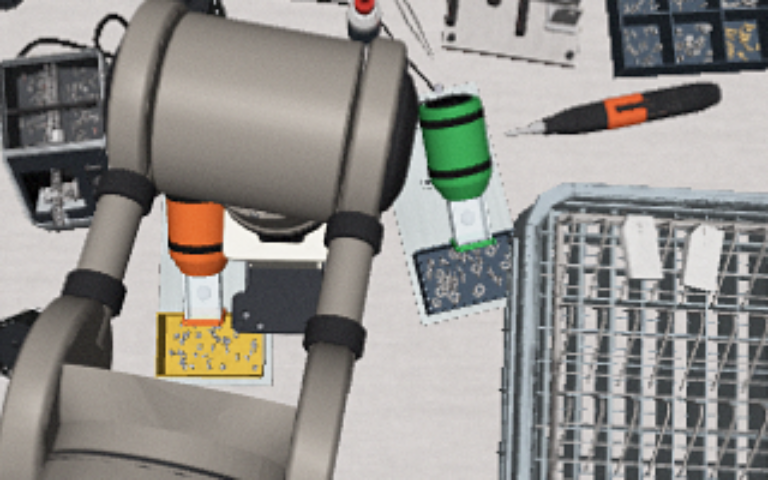

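The wrist view shows the bottle body at about (338,77), the ball in the neck at (258,86) and the yellow bin at (220,90). Next I refine the flank position and check the camera's clearance.

Run:
```python
from h import *
o=get_obs();c=get_calibration("wrist");M=np.array(c["mount"]);print(M.round(2))
im=cv2.imread("pics/w1.png")[:,:,::-1].copy()
m,st=blob(im,(3,150,60),(14,255,255),(262,25,405,130));print(st)
T=np.eye(4);T[:3,:3]=R.from_euler("xyz",o["tcp_rot"]).as_matrix();T[:3,3]=o["tool_pos"];W=T@M
def wp(uv,z):
    p=cv2.undistortPoints(np.array(uv,float).reshape(-1,1,2),c["mtx"],c["dist_coeffs"])[:,0]
    d=np.c_[p,np.ones(len(p))]@W[:3,:3].T
    return W[:3,3]+d*((z-W[2,3])/d[:,2])[:,None]
print("cam",W[:3,3])
for u in range(305,385,10):
    y=np.flatnonzero(m[:,u]);a=wp([(u,y[0]-.5),(u,y[-1]+.5)],126);print(u,y[0],y[-1],a.round(1)[:,:2].tolist(),a.mean(0).round(1))
print("ball",wp([(258,86)],126-75*.4226),"bin",wp([(182,40),(250,37),(190,146),(258,145)],45).round(1))
```

```text
[[  -0.     -0.97   -0.25   65.24]
 [   1.     -0.      0.     -0.29]
 [  -0.     -0.25    0.97 -158.62]
 [   0.      0.      0.      1.  ]]
[ 268   36   93   84 5595]
cam [505.44151242  54.39729721 384.83229983]
305 46 114 [[497.0, 111.8], [496.2, 61.1]] [496.6  86.5 126. ]
315 42 118 [[504.5, 114.6], [504.0, 58.0]] [504.3  86.3 126. ]
325 40 118 [[512.1, 116.0], [511.8, 57.9]] [511.9  86.9 126. ]
335 39 118 [[519.6, 116.6], [519.7, 57.8]] [519.6  87.2 126. ]
345 38 118 [[527.1, 117.3], [527.6, 57.8]] [527.3  87.5 126. ]
355 37 118 [[534.6, 118.0], [535.4, 57.7]] [535.   87.9 126. ]Traceback (most recent call last):
  File "<stdin>", line 12, in <module>
IndexError: index 0 is out of bounds for axis 0 with size 0
```

The flank is at y ≈ 54–57 and the camera sits 159 mm above the TCP, so it clears. Now descend to z≈116.

Emit:
{"name": "arm_command", "arguments": {"gripper": [0, 0, 0, 0, 0], "dp": [[0, 0.2, 1], [0, 0, 1], [0, 0, 1], [0, 0, 1], [0, 0, 0.4]], "twist": [0, 0, 0, 0, 0]}}

```text
time: 5.2
tool_pos: [508.4, -13.2, 115.3]
tcp_rot: [-3.139, -0.0, 1.559]
contact_force: [0.1, -0.1, -0.2]
grip_width: 0.3
finger_force: 0.0
```

Emit:
{"name": "arm_command", "arguments": {"gripper": [0, 0, 0, 0, 0], "dp": [[0.8, 0, 0], [0.6, 0, 0], [0.4, 0, 0], [0, 0, 0], [0, 0, 0]], "twist": [0, 0, 0, 0, 0]}}

```text
time: 5.82
tool_pos: [510.1, 32.1, 116.9]
tcp_rot: [3.141, 0.0, 1.56]
contact_force: [-0.7, 0.5, 0.5]
grip_width: 0.4
finger_force: 0.0
```

Emit:
{"name": "arm_command", "arguments": {"gripper": [0, 0, 0, 0, 0], "dp": [[0.24, 0, 0], [0.24, 0, 0], [0.24, 0, 0], [0.16, 0, 0], [0, 0, 0]], "twist": [0, 0, 0, 0, 0]}}

```text
time: 6.45
tool_pos: [510.3, 54.4, 116.8]
tcp_rot: [3.141, 0.0, 1.56]
contact_force: [-0.6, -3.0, 1.2]
grip_width: 0.6
finger_force: 1.4
```

Run:
```python
from h import *
o=get_obs();print(o["tool_pos"],o["contact_force"])
im=capture("wrist");cv2.imwrite("pics/w2.png",im[:,:,::-1])
```

```text
[510.32682675  54.36253221 116.77647029] [-0.58293757 -3.03019915  1.20595879]
```

View pics/w2.png

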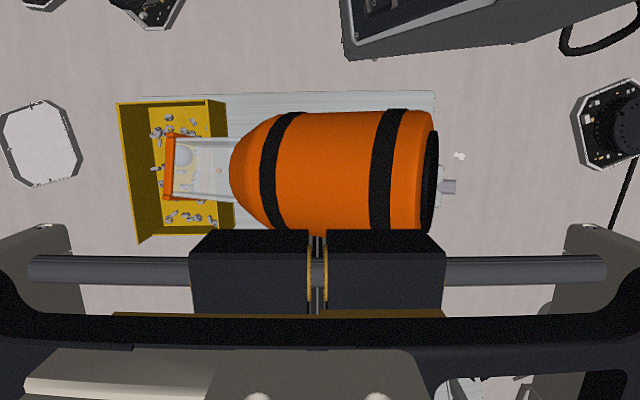

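The bottle is rocked (about 3 N, so about 12 mm). The ball has passed the bump and is at the mouth, around (184,153). I'll push 4 mm more and hold.

Emit:
{"name": "arm_command", "arguments": {"gripper": [0, 0, 0, 0, 0], "dp": [[0.16, 0, 0], [0, 0, 0], [0, 0, 0], [0, 0, 0], [0, 0, 0]], "twist": [0, 0, 0, 0, 0]}}

```text
time: 7.12
tool_pos: [510.4, 58.2, 116.7]
tcp_rot: [3.141, 0.0, 1.56]
contact_force: [-1.3, -5.0, 3.9]
grip_width: 0.4
finger_force: 2.2
```

Run:
```python
from h import *
im=capture("wrist");cv2.imwrite("pics/w3.png",cv2.resize(im[70:270,80:280],None,fx=2.5,fy=2.5)[:,:,::-1])
```

```text
(no output)
```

View pics/w3.png

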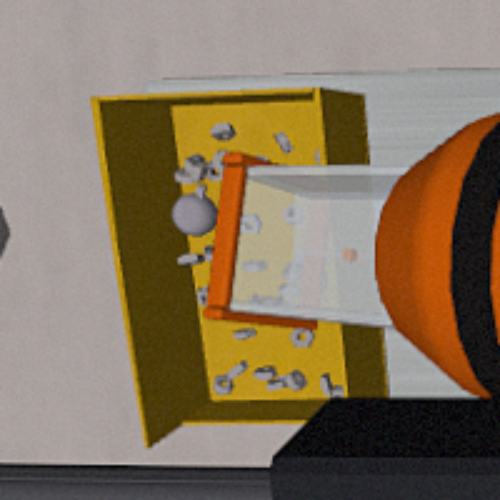

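The neck is empty and the ball is in the bin (crop (194,214)). I'll back off gently so the bottle follows, then move clear.

Emit:
{"name": "arm_command", "arguments": {"gripper": [0, 0, 0, 0, 0], "dp": [[-0.2, 0, 0], [-0.2, 0, 0], [-0.2, 0, 0], [-0.4, 0, 0], [-0.6, 0, 0]], "twist": [0, 0, 0, 0, 0]}}

```text
time: 7.8
tool_pos: [509.8, 17.7, 116.7]
tcp_rot: [-3.142, -0.0, 1.56]
contact_force: [0.1, 0.4, -1.0]
grip_width: 0.8
finger_force: 0.0
```

Emit:
{"name": "arm_command", "arguments": {"gripper": [0, 0, 0, 0, 0], "dp": [[-0.8, 0, 0], [-0.6, 0, 0], [0, 0, 0], [0, 0, 0], [0, 0, 0]], "twist": [0, 0, 0, 0, 0]}}

```text
time: 8.43
tool_pos: [509.5, -16.3, 116.7]
tcp_rot: [3.142, -0.0, 1.56]
contact_force: [-1.1, 0.3, -0.2]
grip_width: 0.5
finger_force: 0.0
```

Emit:
{"name": "arm_command", "arguments": {"gripper": [0, 0, 0, 0, 0], "dp": [[0, 0, -1], [0, 0, -1], [0, 0, -1], [0, 0, -1], [0, 0, -0.4]], "twist": [0, 0, 0, 0, 0]}}

```text
time: 9.05
tool_pos: [510.0, -16.3, 228.0]
tcp_rot: [3.139, 0.0, 1.561]
contact_force: [0.5, -0.2, -0.3]
grip_width: 0.3
finger_force: 0.0
```

Emit:
{"name": "arm_command", "arguments": {"gripper": [0, 0, 0, 0, 0], "dp": [[0, 0, 0], [0, 0, 0], [0, 0, 0], [0, 0, 0], [0, 0, 0]], "twist": [0, 0, 0, 0, 0]}}

```text
time: 9.68
tool_pos: [509.4, -16.7, 226.5]
tcp_rot: [-3.141, 0.0, 1.56]
contact_force: [-0.1, 0.2, 0.5]
grip_width: 0.3
finger_force: 0.0
```

Run:
```python
from h import *
o=get_obs();print(o["time"],o["tool_pos"],o["contact_force"])
im=capture("wrist");cv2.imwrite("pics/w4.png",im[:,:,::-1])
```

```text
9.675 [509.42933918 -16.73588628 226.45249105] [-0.08744248  0.24758445  0.49880833]
```

View pics/w4.png

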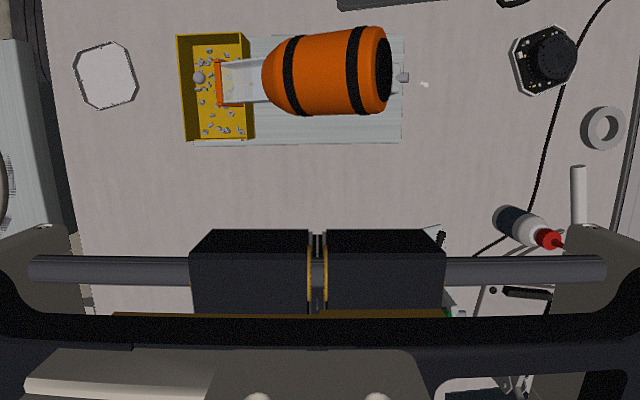

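The ball lies in the yellow bin at (199,77). The bottle is back upright: it shifted in the picture by the same amount as the bin, which matches the tool's 5 mm offset.

```bash
python3 -c "
from plant import *
print(close_job())"
```

```text
the job is handed in; nothing more can be done
None
```

The job is handed in at about 9.7 s: the last wrist picture showed the ball in the yellow bin and the orange bottle sprung back upright, and I kept the arm well clear of the green bottle, though I did not photograph it again after the tap; the hand-in call returned no verdict.

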